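# Hold the burner tap on its ignition notch

### The arm

A 7-joint arm with a two-finger parallel gripper is mounted at the origin on the work surface; the furniture and walls round the work are solid. World frame = base frame: x ahead of the robot, y to its left, z up, the work surface at z = 0. Lengths are in m, angles in degrees, forces in N, time in s.
With the tool pointing down it reaches from about 0.4 to 0.9 m from the base axis. Payload 5.5 kg.
Tool frame: the origin (TCP) lies at the centre of the arm's flange, where the gripper is bolted on; the fingertips stand 173 mm ahead of it and the grasp point (between the pads) lies 155 mm ahead of it (arm.grasp_offset is the distance from the TCP to the grasp point, in m); z points along the fingers, y is the line along which they close (so a half turn about z gives the same grasp; the last joint's range is limited). The gripper opens to 85 mm and grips with 20 to 120 N. Pads are 22 mm wide; open, the fingers measure 114 mm over their backs; the gripper's body (76 mm by 85 mm) begins 54 mm behind the grasp point. The pads swing forward as they close: fully open they stand 13 mm farther back than shut.
Start: joints at [-53.789, 28.699, -24.465, 88.831, 12.651, 65.22, -12.049], TCP at [0.234, 0.606, 0.405] pointing down, gripper open.
Joint ranges: [-164.97, 164.97], [-17.58, 116.51], [-87.97, 89.64], [11.32, 138.91], [-80.73, 260.73], [10.89, 115.49], [-147.41, 147.41]. Speed limits (degrees/s): [147.25, 147.25, 180, 180, 180, 180, 180].

### API

Orientations are given as a 3x3 rotation matrix whose columns are the frame's x, y, z axes.
In Python, from cell import arm gives the robot as it stands.
- The arm moves only by the shell command python3 -m crank 'ROWS' [OPENING] [FORCE]. ROWS is JSON, a list of rows, each a list of 4 numbers: the shift along the tool's x, y, z in mm, then the turn about the tool's z in degrees. In form: [[tx, ty, tz, yaw], ...]. A call has 1 to 20 rows; each row shifts and turns the commanded pose from where the row before left it, along the tool's axes as they then stand; what a row does not reach is not made up. A row lasts 1/8 s, in which the tool goes at most 62.5 mm and 10.7 degrees, less where a joint would pass 70% of its speed; a pose out of reach is approached as far as the arm can. A call with a gripper value outside its range is refused whole. OPENING is the finger opening in mm, from 0 to 85.4, set as the call begins (- or left out, the last holds). The fingers move at their own pace and stop on an object; FORCE is the grip in N (left out, the last holds). Time passes only in rows, so rows that do not move let the fingers close. It gives the time, the measured TCP pose, the force, the opening and the grip force at its end, in the units of the state.
- arm.get_obs(): the state, without advancing time (a new reading comes with each control period).
- arm.snapshot(name): name is "scene" or "top" or "wrist"; returns a dict with "color" (420x560x3 uint8, red, green, blue), "depth" (420x560 float32, m along the optical axis (not along the pixel's ray), 0 where there is no reading), "K" (3x3 intrinsics, pixels), "D" ([k1, k2, p1, p2, k3] as OpenCV has them; the pictures are not rectified), "R" (3x3) and "t" (3): a world point X has camera coordinates R X + t. Camera axes: x right, y down, z forward; pixel columns grow to the right and rows downward; lengths in m; the calibration is good to about 2 mm. A picture is of the moment at which its call begins.
- arm.hand_in(): hands the job in; it is judged then, once.
Trained networks look in the newest picture that a camera, given by its name, has taken for a name from the list of things; names that differ only in an ending like _2 or _b are one class to them, and where a whole thing is asked for, a point or a joint stands for the part that bears it (a point fixed in the world has none). Each returns a list of dicts, best first, with "confidence" (0 to 1); they miss things now and then, are a little off and sometimes report something else, mostly with a low value. They report only what shows in the picture. A call takes as long as a camera call. They do not tell look-alikes from the thing itself.
- arm.recognise(camera, name): "position" ([x, y, z] in m, in world coordinates, good to about 4 mm: the middle of the surface that is visible of it).
The state is a dict: "time": time; "joint_positions": joint angles; "joint_vel": joint speeds; "effort": joint torques, N m; "eef_pos": TCP position; "eef_rot": TCP orientation; "ft_force": force on the tool from outside, world axes, zero at the start; "moment": the same for the moment, N m; "width": opening from 0.0 (shut) to 1.0 (fully open); "grasp_force": force on a finger pad.
Only numpy, scipy, OpenCV 4.12 (cv2) and the standard library are available. Lean on these libraries where they do the work, as an engineer would, in place of code of your own. Each camera call takes 0.05 s, during which the arm holds its last target. There are 200 camera calls.

### The job

Light-up position for the burner: turn the bar knob on top of the gas tap clockwise (seen from above), first through its slack until you feel it pick up the sprung pointer, then on past the one-pip and two-pip notches until the pointer stands at the three-pip notch, and do not run well past that. The spring pulls it back, so finish while still holding the knob with the pointer at three pips, and leave the salt shaker, spice jar and sauce cup standing where they are.

Things in the scene. Friction and masses are not known exactly. Their poses are not given: they have to be found in the camera images.
- tap: gas tap: steel box fixed to the bench, 130 x 150 mm, 60 mm high (flange 150 x 170 mm, 5 mm thick; brass nipple out of its +x side to 106 mm from the middle). Origin: middle of the underside, on the knob's upright axis; z up. On top a black dial plate, 120 mm across, 3 mm thick, with the scale along its -x rim. Place and yaw vary.
- three_pips (a point): the three-pip mark on the dial plate's rim, 57 mm from the knob's axis, at pi - 0.5 rad anticlockwise about the tap's z from its x; z up. Seen from above the marks run clockwise, 1/3 rad apart: a short radial bar (off), one pip, two pips, three pips.
- knob: black bar knob: disc 46 mm across, 8 mm high, and on it a bar 46 mm long, 15 mm thick, from 8 to 44 mm above the origin, to be gripped across its thickness. Origin: on the axis, 69 mm above the bench. z up; x along the bar to its pointing end (light line on top). Turns about z, clockwise from above. At the three-pip notch its x points at the three pips.
- knob_grip (a point): where to grip: middle of the knob's bar, on the axis, 99 mm above the bench, 14 mm below the bar's top; axes as the knob's. From the start (anywhere in 0.35 rad of loose slack, 0.01 Nm) the knob turns freely clockwise until its pointing end is over the pointer, then carries the pointer along. It needs 1.05 to 1.35 rad in all.
- pointer (a joint): angle, rad, of the steel ring (60 mm across) with a tab out to 50 mm from the axis, just under the knob. Grows clockwise from above: 0 off, 0.333 one pip, 0.667 two, 1.0 three pips, 1.35 end stop. A spring pulls it back with 0.06 Nm at off to 0.11 Nm at three pips; each notch adds a ripple of 0.035 Nm. Let go, it returns to off.
- salt_shaker: bystander: glass salt shaker with a grey cap, 44 mm across, 90 mm high, loose; origin at the middle of the underside, z up.
- spice_jar: bystander: spice jar with a screw cap, 45 mm across, 106 mm high, loose; origin at the middle of the underside, z up.
- sauce_cup: bystander: small metal sauce cup, 61 mm across, 35 mm high, loose; origin at the middle of the underside, z up.
Mind the look-alikes: they are no part of the job. Several things have the shape of the tap; the one meant has the colours described above.

How it is judged:
By the outcome, as a careful person would: the job done as asked, in the order asked, and still so for the second after the job is handed in, while the arm keeps its last pose, push and grip.
It also fails if it takes over 35 s, if anything falls off the work surface, if the arm or the gripper's body presses on something with over 40 N, if the wrist force passes 120 N, or if a joint passes its speed limit or range.

## Working session

There is one attempt and no reset: what is moved stays moved. The work goes in short steps, Python scripts to look and compute and a shell command to move; the robot and the scene stay as the last step left them, time stands still between calls to the robot, and variables do not carry over. Pictures are saved under pics/ and viewed, at most 10 in all, crops included, and the job is handed in when it is done.

```bash
mkdir -p pics
python3 - <<'E'
from cell import arm
import cv2,numpy as np
o=arm.get_obs();print(o['time'],o['eef_pos'],o['eef_rot'],o['width'])
for c in['top','scene']:
    s=arm.snapshot(c);cv2.imwrite(f'pics/{c}0.png',s['color'][:,:,::-1])
    for n in['tap','knob','knob_grip','three_pips','pointer','salt_shaker','spice_jar','sauce_cup']:
        print(c,n,[(np.round(d['position'],3).tolist(),round(d['confidence'],2)) for d in arm.recognise(c,n)][:4])
E
```

```text
0.0 [0.23420083 0.60595462 0.40367304] [[-9.32806613e-01  3.60376525e-01 -7.63671063e-04]
 [ 3.60377327e-01  9.32804936e-01 -1.77003543e-03]
 [ 7.44769186e-05 -1.92631049e-03 -9.99998142e-01]] 0.9997724779766078
top tap [([0.331, -0.137, 0.058], 0.82), ([0.559, -0.065, 0.06], 0.56)]
top knob [([0.32, -0.141, 0.078], 0.79), ([0.558, -0.07, 0.085], 0.76)]
top knob_grip [([0.563, -0.066, 0.087], 0.56)]
top three_pips [([0.328, -0.133, 0.062], 0.89), ([0.56, -0.064, 0.064], 0.64)]
top pointer [([0.32, -0.142, 0.075], 0.78)]
top salt_shaker [([0.541, 0.062, 0.079], 0.63)]
top spice_jar [([0.61, -0.21, 0.108], 0.58)]
top sauce_cup [([0.742, -0.102, 0.019], 0.92)]
scene tap [([0.534, -0.034, 0.056], 0.97), ([0.304, -0.089, 0.057], 0.7)]
scene knob [([0.315, -0.131, 0.094], 0.82), ([0.562, -0.064, 0.09], 0.61)]
scene knob_grip [([0.313, -0.135, 0.091], 0.79), ([0.559, -0.059, 0.09], 0.72)]
scene three_pips [([0.539, -0.033, 0.056], 0.88), ([0.306, -0.089, 0.059], 0.78), ([0.539, 0.082, 0.05], 0.5)]
scene pointer [([0.555, -0.061, 0.085], 0.87), ([0.316, -0.127, 0.081], 0.73)]
scene salt_shaker [([0.542, 0.084, 0.049], 0.65)]
scene spice_jar [([0.604, -0.198, 0.073], 0.86)]
scene sauce_cup [([0.74, -0.099, 0.022], 0.93)]
```

View pics/top0.png

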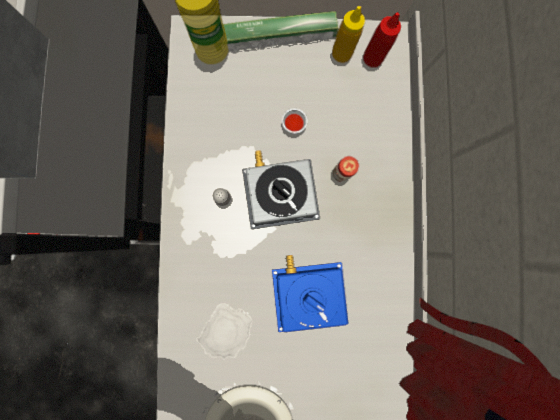

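View pics/scene0.png

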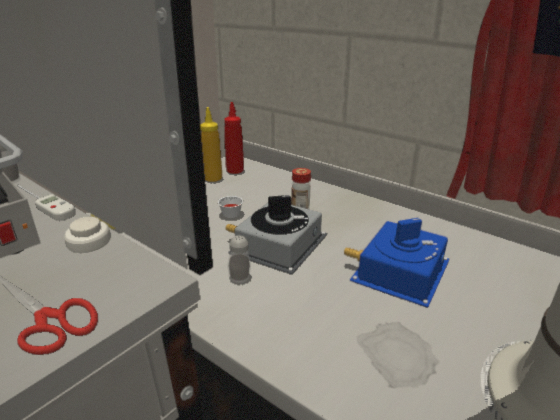

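The top view shows the steel tap with the black dial at (281,190) and a blue decoy at (311,297). The shaker is at (222,197), the jar at (346,168) and the cup at (294,122). The tab points down-right at (292,207), which is "off". Next I measure the knob bar and the tap's yaw.

```bash
cat > h.py <<'E'
import cv2,numpy as np
def world(s):
    h,w=s['depth'].shape
    u,v=np.meshgrid(np.arange(w),np.arange(h))
    p=cv2.undistortPoints(np.stack([u,v],-1).reshape(-1,1,2).astype(float),s['K'],np.array(s['D'])).reshape(h,w,2)
    c=np.dstack([p,np.ones((h,w))])*s['depth'][...,None]
    return (c-s['t'])@s['R']
def report(s,c0=(0.56,-0.065)):
    X=world(s);z=X[...,2];r=np.hypot(X[...,0]-c0[0],X[...,1]-c0[1]);ok=s['depth']>0
    m=ok&(r<.04)&(z>.106)&(z<.122)
    P=X[m]
    if len(P)>4:
        (cx,cy),sz,a=R=cv2.minAreaRect((P[:,:2]*1000).astype(np.float32));b=cv2.boxPoints(R)
        e=max(b[1]-b[0],b[2]-b[1],key=np.linalg.norm)
        print('bar n',len(P),'c',cx,cy,'size',sz,'ang',np.degrees(np.arctan2(e[1],e[0]))%180,'z',np.median(P[:,2]))
    m=ok&(r<.12)&(z>.05)&(z<.07);P=X[m]
    R=cv2.minAreaRect((P[:,:2]*1000).astype(np.float32));print('box',len(P),R)
    return X
E
python3 - <<'E'
from cell import arm
import cv2,numpy as np
from h import *
s=arm.snapshot('top');report(s)
cv2.imwrite('pics/topc.png',cv2.resize(s['color'][140:240,210:370,::-1],None,fx=5,fy=5,interpolation=cv2.INTER_CUBIC))
E
```

```text
bar n 150 c 566.4070434570312 -69.83197021484375 size (44.3817024230957, 15.40117073059082) ang 47.346737 z 0.1120655757803056
box 3304 ((563.1290283203125, -45.14789581298828), (130.72235107421875, 199.9969482421875), 9.285062789916992)
```

View pics/topc.png

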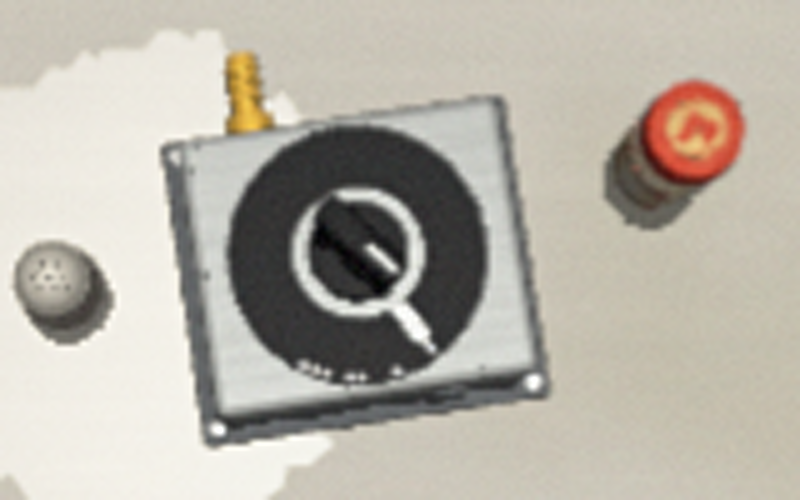

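The bar's top sits at z 0.112 (expected 0.113) and it measures 44 x 15 mm, so this is the right part. Its pointing end is at about 227° in the world, and the tab is at about 217°. Before swinging across, I check the heights of the furniture along the path.

Run:
```python
from cell import arm
import cv2,numpy as np
from h import *
H={}
for c in['top','scene','wrist']:
    s=arm.snapshot(c);X=world(s)[s['depth']>0]
    print(c,'cam at',np.round(-s['R'].T@s['t'],2))
    i=np.floor(X[:,:2]/.1).astype(int)
    for k,z in zip(map(tuple,i),X[:,2]):
        if -3<=k[0]<=10 and -4<=k[1]<=9: H[k]=max(H.get(k,-9),z)
print('cols y from .9 down to -.4; rows x')
for a in range(10,-4,-1): print('%4.1f'%(a/10),' '.join('%5.2f'%H[(a,b)] if (a,b) in H else '  .  ' for b in range(9,-5,-1)))
s=arm.snapshot('top');X=world(s)
m=(s['depth']>0)&(np.hypot(X[...,0]-.565,X[...,1]+.068)<.105)&(X[...,2]>.052)&(X[...,2]<.062)
print(cv2.minAreaRect((X[m][:,:2]*1000).astype(np.float32)))
```

```text
top cam at [ 0.45 -0.05  0.95]
scene cam at [0.09 0.52 0.49]
wrist cam at [0.16 0.63 0.37]
cols y from .9 down to -.4; rows x
 1.0   .     .     .     .   -0.73 -0.42 -0.05  0.29  0.09  0.00  0.05  0.05  0.00  0.46
 0.9   .     .     .     .     .   -0.60  0.20  0.43  0.25  0.25  0.05  0.16  0.21  0.21
 0.8 -0.61 -0.61   .     .     .    0.33  0.24  0.49  0.25  0.25  0.01  0.01  0.16  0.16
 0.7 -0.61 -0.61 -0.47 -0.45 -0.45 -0.60  0.32  0.53  0.01  0.01  0.04  0.04  0.01  0.06
 0.6 -0.61 -0.61 -0.61 -0.46 -0.45  0.23  0.33  0.49  0.65  0.06  0.07  0.11  0.11  0.06
 0.5 -0.61 -0.61 -0.61 -0.60 -0.61  0.18  0.20  0.61  0.63  0.09  0.12  0.07  0.11  0.06
 0.4 -0.61  0.12  0.17  0.17  0.17  0.18  0.18  0.53  0.01  0.01  0.06  0.01  0.01  0.06
 0.3 -0.72 -0.72 -0.72  0.07  0.07 -0.72 -0.72  0.00  0.01  0.01  0.07  0.12  0.07  0.50
 0.2 -0.72 -0.72 -0.72  0.33  0.33 -0.72 -0.72  0.00  0.00  0.00  0.07  0.08  0.06  0.55
 0.1 -0.72 -0.72 -0.72 -0.72  0.32 -0.72 -0.72  0.00  0.01  0.01  0.01  0.00  0.00  0.49
 0.0 -0.72 -0.72 -0.72 -0.72 -0.72 -0.72 -0.73  0.00  0.01  0.18  0.17  0.01  0.00  0.17
-0.1 -0.72 -0.72 -0.72 -0.72 -0.72 -0.72 -0.73 -0.21 -0.23   .     .     .     .     .  
-0.2 -0.72 -0.72 -0.72 -0.72 -0.72 -0.72 -0.73 -0.27 -0.32   .     .     .     .     .  
-0.3 -0.72 -0.72 -0.72 -0.72 -0.72 -0.72 -0.72 -0.34 -0.38   .     .     .     .     .  
((566.9906616210938, -69.72857666015625), (130.40054321289062, 150.21096801757812), 9.38564682006836)
```

```bash
python3 -m crank '[[-23,-39,0,0],[-23,-39,0,0],[-23,-39,0,0],[-23,-39,0,0],[-23,-39,0,0],[-23,-39,0,0],[-31,-34,0,0],[-31,-34,0,0],[-31,-34,0,0],[-31,-34,0,0],[-31,-34,0,0],[-31,-34,0,0]]' 85; python3 -c "
from cell import arm
o=arm.get_obs();print(o['time'],o['joint_positions'],o['eef_pos'])"
```

```text
time: 2.65
eef_pos: [0.379, 0.0796, 0.4051]
eef_rot: [[-0.933, 0.36, 0.001], [0.36, 0.933, 0.0], [-0.001, 0.001, -1.0]]
ft_force: [0.2, -1.3, -0.3]
width: 0.996
grasp_force: 0.0
2.65 [-1.14049522e+01 -4.87178570e-01 -4.40143341e+00  1.24206983e+02
 -4.04377241e-02  5.62034520e+01  5.31004232e+01] [0.37897597 0.07957701 0.40512366]
```

```bash
python3 -m crank '[[-46,-14.5,0,0],[-46,-14.5,0,0],[-46,-14.5,0,0],[-46,-14.5,0,10],[0,0,0,10.2],[0,0,0,10.2],[0,0,0,10.2],[0,0,0,10.2],[0,0,0,10.2],[0,0,0,10.2],[0,0,0,10.2],[0,0,0,10.2],[0,0,0,10.2],[0,0,0,10],[0,0,0,0]]'
python3 - <<'E'
from cell import arm
import cv2,numpy as np
from h import *
o=arm.get_obs();print(o['time'],np.round(o['joint_positions'],1),o['eef_pos'],np.degrees(np.arctan2(o['eef_rot'][1,1],o['eef_rot'][0,1])))
s=arm.snapshot('wrist');X=report(s,(.566,-.07))
cv2.imwrite('pics/w1.png',s['color'][:,:,::-1])
# dial centre & marks
z=X[...,2];r=np.hypot(X[...,0]-.566,X[...,1]+.07)
g=s['color'].min(2)
m=(s['depth']>0)&(z>.059)&(z<.067)&(r<.06)&(r>.05)&(g>140)
print('marks ang',np.histogram(np.degrees(np.arctan2(X[m][:,1]+.07,X[m][:,0]-.566))%360,bins=np.arange(140,240,2)))
E
```

```text
time: 4.53
eef_pos: [0.5294, -0.0392, 0.4048]
eef_rot: [[0.68, 0.734, 0.0], [0.734, -0.68, 0.0], [0.0, 0.0, -1.0]]
ft_force: [0.6, -0.1, -0.4]
width: 0.995
grasp_force: 0.0
4.525 [-15.6  15.1  20.  107.3  -6.   58.6 -35.9] [ 0.52935365 -0.03922099  0.40476375] -42.8173954141532
bar n 1136 c 565.7498779296875 -68.18340301513672 size (45.18003845214844, 15.236917495727539) ang 48.2379 z 0.11243247544739335
box 20215 ((565.4754638671875, -68.36328887939453), (130.4217987060547, 149.45849609375), 9.276412963867188)
marks ang (array([ 0,  0,  0,  0,  0,  0,  0,  0,  0,  0,  0,  0,  0,  0,  0,  0,  0,
        0,  0,  0,  0,  0,  0,  0,  0,  0,  0,  0,  6,  7,  0,  0,  0,  0,
        0,  0,  0,  2, 17,  2,  0,  0,  0,  0,  0,  0,  0,  0,  0]), array([140, 142, 144, 146, 148, 150, 152, 154, 156, 158, 160, 162, 164,
       166, 168, 170, 172, 174, 176, 178, 180, 182, 184, 186, 188, 190,
       192, 194, 196, 198, 200, 202, 204, 206, 208, 210, 212, 214, 216,
       218, 220, 222, 224, 226, 228, 230, 232, 234, 236, 238]))
```

View pics/w1.png

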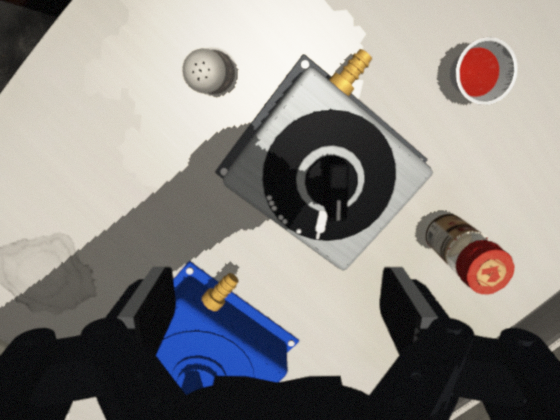

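The wrist view shows the steel tap's knob at (335,180), with the white tab at (320,220) just clockwise of the bar's light line. The box yaw is 9.3° and the axis is at (0.566, -0.068). Three pips therefore lies at about 160.3°, with the knob now at about 228°. I go down and grip.

```bash
python3 -m crank '[[3.4,46.5,0,-0.8],[0,0,40,0],[0,0,40,0],[0,0,40,0],[0,0,20,0],[0,0,9,0],[0,0,0,0]]' 60; python3 -m crank '[[0,0,0,0],[0,0,0,0],[0,0,0,0],[0,0,0,0],[0,0,0,0],[0,0,0,0]]' 0 60; python3 -c "
from cell import arm
o=arm.get_obs();print(o['moment'],o['joint_positions'])"
```

```text
time: 5.45
eef_pos: [0.5658, -0.0687, 0.2556]
eef_rot: [[0.67, 0.743, -0.0], [0.743, -0.67, 0.0], [-0.0, -0.0, -1.0]]
ft_force: [-0.8, 1.1, 0.3]
width: 0.706
grasp_force: 0.0
time: 6.2
eef_pos: [0.5659, -0.0683, 0.2568]
eef_rot: [[0.67, 0.742, 0.001], [0.742, -0.67, 0.001], [0.001, 0.0, -1.0]]
ft_force: [-1.1, 0.6, 5.2]
width: 0.168
grasp_force: 59.1
[ 0.18851419  0.46446663 -0.01814657] [ -9.52282157  30.38670296  17.5417848  108.10926042 -12.89590168
  43.37182296 -26.92953354]
```

The bar is gripped (14.3 mm opening, 59 N). Next I turn through the slack and watch the moment.

```bash
M='from cell import arm;import numpy as np;o=arm.get_obs();r=o["eef_rot"];print("moment",np.round(o["moment"],3),"x ang",np.degrees(np.arctan2(r[1,0],r[0,0])))'
python3 -c "$M"; python3 -m crank '[[0,0,0,3],[0,0,0,3],[0,0,0,0]]'; python3 -c "$M"; python3 -m crank '[[0,0,0,4],[0,0,0,4],[0,0,0,0]]'|head -1; python3 -c "$M"; python3 -m crank '[[0,0,0,5],[0,0,0,5],[0,0,0,0]]'|head -1;python3 -c "$M"
```

```text
moment [ 0.189  0.464 -0.018] x ang 47.8975446268303
time: 6.58
eef_pos: [0.5659, -0.0684, 0.2568]
eef_rot: [[0.745, 0.667, 0.001], [0.667, -0.745, 0.001], [0.001, 0.0, -1.0]]
ft_force: [-2.4, 1.4, 5.6]
width: 0.17
grasp_force: 59.3
moment [0.148 0.407 0.012] x ang 41.86686595528793
time: 6.95
moment [0.02  0.409 0.119] x ang 33.87324683701407
time: 7.32
moment [-0.032  0.402  0.074] x ang 23.853722929821032
```

The moment rises from 0.01 to 0.12 Nm between 42° and 34°, so the knob has picked up the pointer at about 37-38° as expected. I carry on past one and two pips.

```bash
M='from cell import arm;import numpy as np;o=arm.get_obs();r=o["eef_rot"];print("moment",np.round(o["moment"],3),"x ang",np.degrees(np.arctan2(r[1,0],r[0,0])))'
python3 -m crank '[[0,0,0,5],[0,0,0,5],[0,0,0,5],[0,0,0,5],[0,0,0,5],[0,0,0,5],[0,0,0,0]]'; python3 -c "$M"; python3 -m crank '[[0,0,0,4],[0,0,0,4],[0,0,0,3],[0,0,0,2],[0,0,0,0],[0,0,0,0]]'; python3 -c "$M"
python3 - <<'E'
from cell import arm
import cv2,numpy as np
from h import *
s=arm.snapshot('wrist');X=world(s)
cv2.imwrite('pics/w2.png',s['color'][:,:,::-1])
s=arm.snapshot('scene')
cv2.imwrite('pics/s2.png',cv2.resize(s['color'][170:290,200:360,::-1],None,fx=5,fy=5,interpolation=cv2.INTER_CUBIC))
E
```

```text
time: 8.2
eef_pos: [0.566, -0.0689, 0.2568]
eef_rot: [[0.994, -0.107, 0.001], [-0.107, -0.994, -0.0], [0.001, 0.0, -1.0]]
ft_force: [-1.8, -0.5, 4.6]
width: 0.164
grasp_force: 59.4
moment [-0.227  0.357  0.151] x ang -6.151342309468648
time: 8.95
eef_pos: [0.5659, -0.0692, 0.2568]
eef_rot: [[0.945, -0.327, 0.001], [-0.327, -0.945, -0.0], [0.001, -0.0, -1.0]]
ft_force: [-2.6, -1.5, 6.2]
width: 0.166
grasp_force: 59.4
moment [-0.34   0.458  0.098] x ang -19.10828794517363
```

View pics/w2.png

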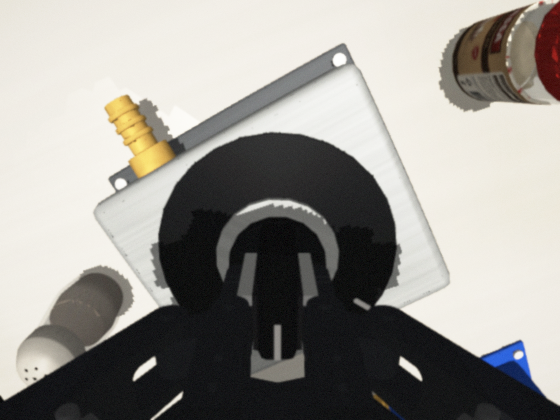

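View pics/s2.png

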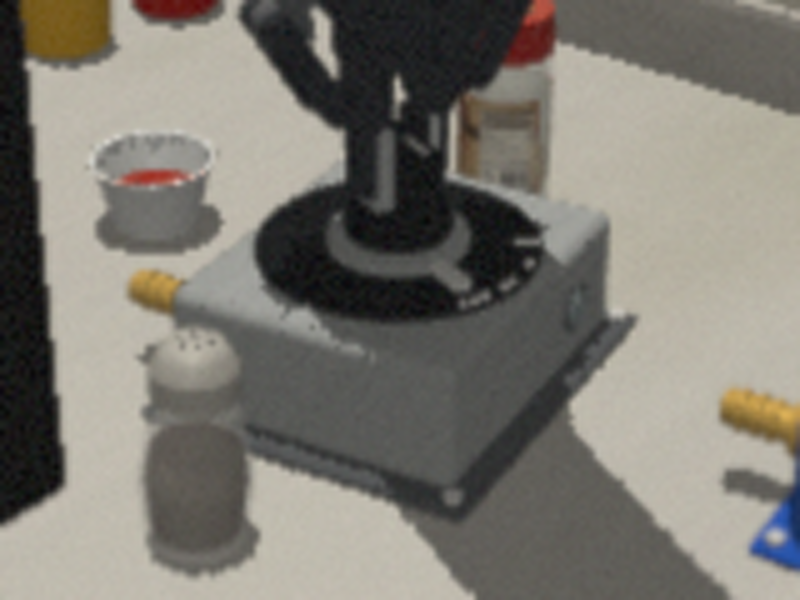

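The wrist view shows the bar's light line at (278,343) lying straight along the tool's x, so the grip has not slipped. The scene crop shows the tab at (455,275) pointing at the three pips at (475,298). I check the angles of the tab and the marks numerically.

Run:
```python
from cell import arm
import cv2,numpy as np
from h import *
s=arm.snapshot('scene')
# cast pixels onto plane z=0.063 (marks) / 0.068 (tab)
h,w=s['depth'].shape;u,v=np.meshgrid(np.arange(w),np.arange(h))
p=cv2.undistortPoints(np.stack([u,v],-1).reshape(-1,1,2).astype(float),s['K'],np.array(s['D'])).reshape(h,w,2)
d=np.dstack([p,np.ones((h,w))])@s['R'];C=-s['R'].T@s['t'];g=s['color'].min(2)
for n,z0,a,b in(('tab',.066,.036,.048),('marks',.063,.053,.060)):
    X=C+d*((z0-C[2])/d[...,2])[...,None]
    dx,dy=X[...,0]-.566,X[...,1]+.0685;r=np.hypot(dx,dy);th=np.degrees(np.arctan2(dy,dx))%360
    m=(r>a)&(r<b)&(g>75)&(th>140)&(th<230)
    print(n,[(int(t),int(x)) for t,x in sorted(zip(th[m],g[m]))])
```

```text
tab [(155, 92), (155, 90), (155, 92), (157, 101), (157, 101), (158, 101), (160, 103), (160, 99), (162, 104), (163, 103), (164, 98), (164, 99), (165, 93), (166, 96), (167, 83)]
marks [(154, 78), (156, 97), (157, 77), (159, 99), (161, 93), (163, 89), (165, 97), (166, 100), (169, 82), (177, 95), (178, 100), (181, 84), (182, 99), (196, 77), (200, 97), (201, 100), (218, 102), (218, 104), (218, 107), (218, 98), (222, 116)]
```

The tab centre is at 161°, the three-pip mark at 161° and the knob at 160.9°, and the knob is still held. I hand in.

```bash
python3 -c "
from cell import arm
print(arm.hand_in())"
```

```text
the job is handed in; nothing more can be done
None
```

The gripper is still holding the knob with the pointer at the three-pip notch (tab and mark both measured at about 161°). The job was handed in after about 9 s of robot time; the arm kept clear of the shaker, jar and cup, and they looked untouched in the last pictures.

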